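# Break the locked lid stay and close the tool chest

## Task

Close the grey tool chest. Its lid is held up by a locked folding stay on the left: press the stay at its knee to break it while the lid is still up, then take the lid by its bar and lower it until it is fully shut, never letting it drop, and let go. Do not force the stay, and leave the can, the pot and the small box where they stand.

Things in the scene. Friction and masses are not known exactly. Their poses are not given: they have to be found in the camera images.
- chest: grey steel tool chest fixed to the bench, 150 mm deep (x), 260 mm wide (y), rim 90 mm above its underside, walls 4 mm, open to the top. Origin: centre of its underside; its x axis points from its front to its hinge side, y to its left. The lid is a flat 266 mm wide, 8 mm thick panel hinged on the far top edge
- lid (a joint): angle of the lid: 0 = open as found (standing 77 degrees above level), grows as it closes, 1.35 = fully shut. Lid mass about 0.8 kg. Stiff rivets hold it up near the open position even with the stay broken; somewhere past 0.4 to 0.6 it falls by itself unless held
- stay_knee (a joint): bend of the stay's knee: 0 = locked (on its stop), 0.16 = dead centre (links in line), about 3 = folded with the lid shut. Below 0.16 the stay holds the lid up rigidly. Pressing needs roughly 6 to 8 N; friction keeps the knee where it is left near the lid's open position
- knee_pad (a point): middle of the dark steel press knob on the stay's knee: a lying cylinder, 22 mm diameter, 34 mm long along chest y, near the left end wall, about 133 mm above the bench. Press it away from the front and down (0.79 along chest +x, -0.61 z): 5 to 6 mm to dead centre, 15 mm and more breaks it. The open lid stands about 45 mm behind it, so lean the tool back about 40 degrees to press
- stay_lower: the folding stay's lower link (carries knee and upper link): flat steel, 69 mm long, 12 mm wide, origin at its pivot inside the chest's left end wall, 75 mm above the bench; x runs along it up to the knee. The upper link, as long, runs from the knee back and up to the lid
- lid_bar (a point): middle of the lid's steel pull bar: 12 mm round bar along the chest's y, 110 mm long between two posts, 40 mm beyond the lid's free edge; 197 mm from the hinge. With the lid open it is the highest part (about 280 mm above the bench); shut, it stands 47 mm in front of the chest's front wall at 90 mm height. A round bar: it can turn between the fingers
- lid_hinge (a point): middle of the lid's hinge axis, which runs along the chest's y, 75 mm behind the chest's centre, 90 mm above the bench
- tin_can: bystander: bare metal can, 69 mm diameter, 88 mm tall, left of the chest; origin under its centre
- grease_pot: bystander: white pot with a screw lid, 64 mm diameter, 62 mm tall, right of the chest; origin under its centre
- blue_box: bystander: flat carton 55x85x23 mm, in front of the chest to the left; origin under its centre

How it is judged:
By the outcome, as a careful person would: the job done as asked, in the order asked, and still so for the second after the job is handed in, with the robot touching nothing.
It also fails if it takes over 51 s, if anything falls off the work surface, if the arm or the gripper's body presses on something with over 40 N, if the wrist force passes 120 N, or if a joint passes its speed limit or range.

## Robot

A 6-joint arm with a two-finger parallel gripper is mounted at the origin on a cart in front of the work surface, level with it; the furniture and walls round the work are solid. World frame = base frame: x ahead of the robot, y to its left, z up, the work surface at z = 0. Lengths are in m, angles in rad, forces in N, time in s.
With the tool pointing down it reaches from about 0.25 to 0.8 m from the base axis. Payload 8.5 kg.
Tool frame: the origin (TCP) lies where the fingers leave the gripper's body, on its centre line; the fingertips stand 73 mm ahead of it and the grasp point (between the pads) lies 54 mm ahead of it (ctrl.finger_overhang is the distance from the TCP to the fingertips, in m); z points along the fingers, y is the line along which they close (so a half turn about z gives the same grasp; the last joint's range is limited). The gripper opens to 85 mm and grips with 20 to 120 N. Pads are 22 mm wide; open, the fingers measure 114 mm over their backs; the gripper's body (76 mm by 85 mm) begins 54 mm behind the grasp point. The pads swing forward as they close: fully open they stand 13 mm farther back than shut.
Start: joints at [-1.271, 0.238, -0.013, 1.319, 0, 1.571], TCP at [0.155, -0.502, 0.304] pointing down, gripper open.
Joint ranges: [-2.66, 2.66], [-1.03, 1.9], [-1.14, 1.46], [-1.82, 2.27], [-1.45, 1.34], [-3.14, 3.14]. Speed limits (rad/s): [2.22, 2.22, 2.79, 3.14, 3.14, 3.14].

## Interface

Orientations are given as a 3x3 rotation matrix whose columns are the frame's x, y, z axes.
In Python, from station import ctrl gives the robot as it stands.
- The arm moves only by the tool step_arm, never from a script. Its argument "deltas" is a list that holds one entry, the list of rows, each a list of 5 numbers: the opening, from -1 (shut) to 1 (fully open), then the shift along the tool's x, y, z in units of 200 mm (1.0 is 200 mm), then the turn about the tool's z in units of 2 pi rad (1.0 is 2 pi rad). A call has 1 to 10 rows; each row is the pose to reach, as a shift and turn from the pose commanded when the call began, along the tool's axes at that moment, turning the shorter way round; what a row does not reach only later rows make up. A row lasts 1/8 s, in which the tool goes at most 62.5 mm and 10.7 degrees, less where a joint would pass 70% of its speed; a pose out of reach is approached as far as the arm can. A call with a number of a shift or a turn outside -1 to 1 is refused whole. A call with a gripper value outside its range is refused whole. The fingers move at their own pace and stop on an object; "grip_force" is the grip in N (left out, the last holds). Time passes only in rows, so rows that repeat a pose let the fingers close. It gives the time, the measured TCP pose, the force, the opening and the grip force at its end, in the units of the state.
- ctrl.read_state(): the state, without advancing time (a new reading comes with each control period).
- ctrl.camera(name): name is "scene" or "top" or "wrist"; returns a dict with "color" (400x640x3 uint8, blue, green, red), "vertical_fov" (degrees; the focal length in pixels is half the picture's height over the tangent of half this angle, whatever the lens; pixels are square), "cx", "cy" (the principal point, pixels), "R" (3x3) and "t" (3): a world point X has camera coordinates R X + t; the wrist camera has in their place "hand_eye" (4x4, takes a point from camera to tool coordinates, whose origin is the TCP and whose axes are the flange's). Camera axes: x right, y down, z forward; pixel columns grow to the right and rows downward; lengths in m; the calibration is good to about 2 mm. A picture is of the moment at which its call begins: read the wrist's pose just before it. There is no depth.
- ctrl.close_job(): hands the job in; it is judged then, once.
The state is a dict: "t": time; "qpos": joint angles; "qvel": joint speeds; "effort": joint torques, N m; "ee_pos": TCP position; "orientation": TCP orientation; "contact_force": force on the tool from outside, world axes, zero at the start; "torque": the same for the moment, N m; "width": finger opening in m; "gripper_force": force on a finger pad.
Only numpy, scipy, OpenCV 4.12 (cv2) and the standard library are available. Lean on these libraries where they do the work, as an engineer would, in place of code of your own. Each camera call takes 0.05 s, during which the arm holds its last target. There are 200 camera calls.

## Working session

There is one attempt and no reset: what is moved stays moved. The work goes in short steps, Python scripts to look and compute and a tool call to move; the robot and the scene stay as the last step left them, time stands still between calls to the robot, and variables do not carry over. Pictures are saved under pics/ and viewed, at most 10 in all, crops included, and the job is handed in when it is done.

Besides the shell and the picture viewer there is one more tool, called after ">>>" by a JSON object that holds its "name" and its "arguments", one argument or row to a line. step_arm: Moves the arm, as the interface text tells. Shifts and turns lie within -1 to 1; 1 stands for 200 mm of shift or 2 pi rad of turn. Its arguments: {"type":"object","properties":{"deltas":{"type":"array"},"grip_force":{"type":"number"}},"required":["deltas"]}

```bash
ls; mkdir -p pics
python3 - <<'E'
from station import ctrl
import cv2,numpy as np,pickle
s=ctrl.read_state(); print({k:np.round(v,3) for k,v in s.items()}, ctrl.finger_overhang)
d={}
for n in ("scene","top"):
    c=ctrl.camera(n); d[n]=c; cv2.imwrite(f"pics/{n}0.png",c["color"])
    print(n,c["vertical_fov"],c["cx"],c["cy"],np.round(c["R"],3).tolist(),np.round(c["t"],3))
pickle.dump(d,open("cams.pkl","wb"))
E
```

```text
pics
{'t': np.float64(0.0), 'qpos': array([-1.271,  0.239, -0.014,  1.319,  0.   ,  1.571]), 'qvel': array([-0.   ,  0.001, -0.001, -0.001,  0.   , -0.001]), 'effort': array([ 0.0000e+00, -5.3878e+01,  3.4643e+01,  1.9000e-02, -0.0000e+00,
        0.0000e+00]), 'ee_pos': array([ 0.155, -0.501,  0.303]), 'orientation': array([[ 0.955,  0.295, -0.   ],
       [ 0.295, -0.955,  0.001],
       [ 0.   , -0.001, -1.   ]]), 'contact_force': array([ 0.394, -1.016,  0.443]), 'torque': array([-0.011, -0.023,  0.084]), 'gripper_force': np.float64(0.0), 'width': np.float64(0.085)} 0.0726
scene 54.61018381031997 314.55822119100065 195.9893994454328 [[-0.756, -0.654, -0.003], [-0.415, 0.484, -0.771], [0.506, -0.582, -0.637]] [0.415 0.368 0.834]
top 52.0020567452312 324.2755815964798 194.65375142751887 [[-0.014, -1.0, 0.023], [-0.985, 0.01, -0.173], [0.173, -0.025, -0.985]] [0.008 0.562 1.196]
```

View pics/scene0.png

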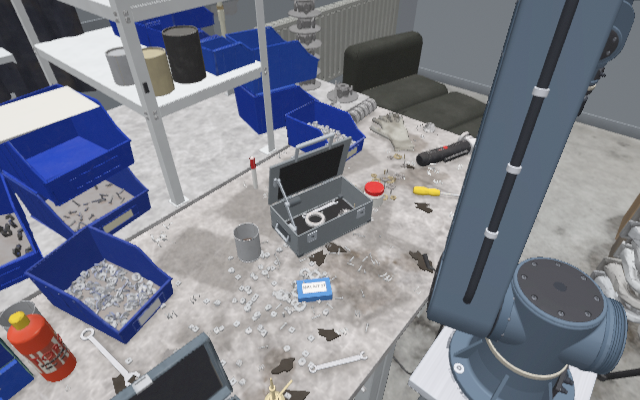

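View pics/top0.png

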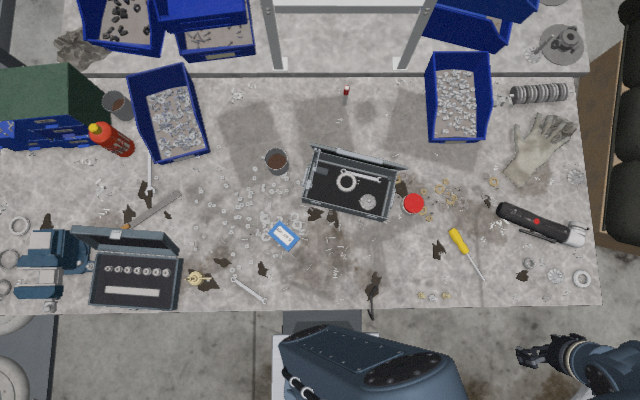

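Run:
```python
import cv2,numpy as np,pickle
d=pickle.load(open("cams.pkl","rb"))
a=cv2.resize(d["scene"]["color"][125:260,220:400],None,fx=4.4,fy=4.4,interpolation=cv2.INTER_CUBIC)
b=cv2.resize(d["top"]["color"][135:255,255:435],None,fx=4.4,fy=4.4,interpolation=cv2.INTER_CUBIC)
cv2.imwrite("pics/a.png",a);cv2.imwrite("pics/b.png",b)
```

```text
(no output)
```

View pics/a.png

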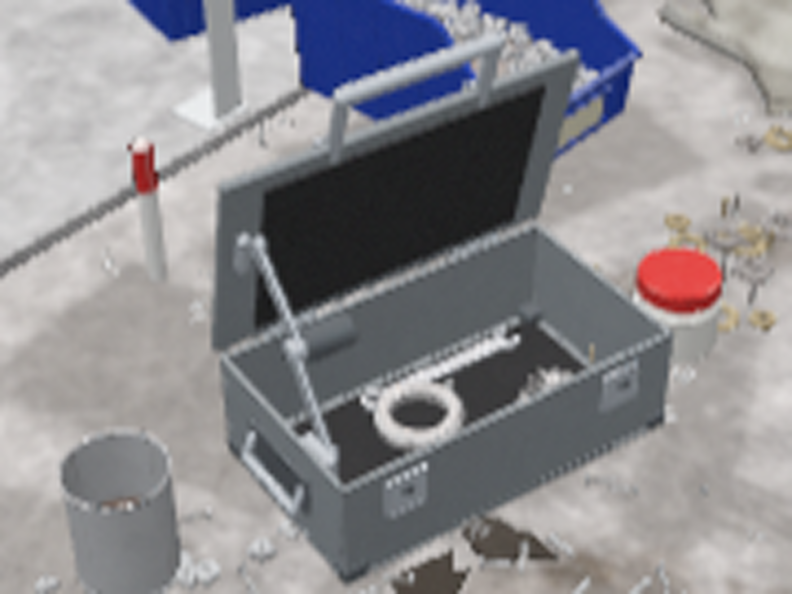

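View pics/b.png

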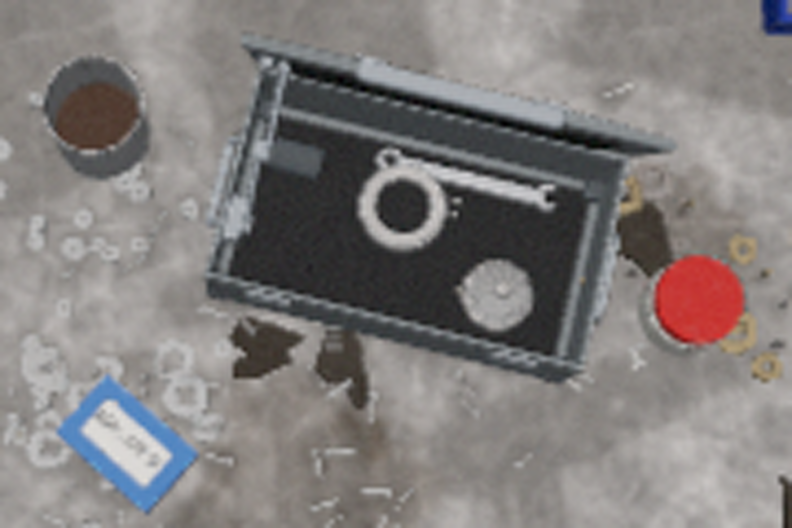

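```bash
cat > h.py <<'E'
import numpy as np,pickle
from scipy.optimize import least_squares
d=pickle.load(open("cams.pkl","rb"))
off=dict(scene=(220,125),top=(255,135))
def px(n,u,v): return np.array([(u+.5)/4.4-.5+off[n][0],(v+.5)/4.4-.5+off[n][1]])
def proj(n,X):
    c=d[n]; f=200/np.tan(np.radians(c["vertical_fov"]/2)); p=c["R"]@X+c["t"]
    return np.array([c["cx"],c["cy"]])+f*p[:2]/p[2]
def ch(P): 
    x,y,a=P; c,s=np.cos(a),np.sin(a)
    return np.array([[c,-s,0],[s,c,0],[0,0,1.]]),np.array([x,y,0])
def lid(r,y,h=0): a=1.35; return np.array([.075-r*np.cos(a)-h*np.sin(a)*-1,y,.09+r*np.sin(a)+h*np.cos(a)])
E
cat > fit.py <<'E'
from h import *
obs=[("scene",(-.075,.13,.09),345,488),("scene",(-.075,-.13,.09),672,333),("scene",(.075,.13,.09),222,352),
("scene",lid(.157,.133),217,190),("scene",lid(.157,-.133),577,58),("scene",lid(.197,.055),338,98),("scene",lid(.197,-.055),498,44),
("top",(-.075,.13,.09),210,277),("top",(-.075,-.13,.09),583,362),("top",lid(.157,.133),245,42),("top",lid(.157,-.133),672,146),
("top",lid(.197,.055),360,68),("top",lid(.197,-.055),564,118)]
def res(P):
    R,t=ch(P); return np.concatenate([proj(n,R@np.array(X)+t)-px(n,u,v) for n,X,u,v in obs])
r=least_squares(res,[.55,0,-.2],loss="soft_l1"); P=r.x; print("chest",P.round(4)); print(res(P).reshape(-1,2).round(1).tolist())
R,t=ch(P)
kn=[("scene",328,341),("top",295,158)]
k=least_squares(lambda X:np.concatenate([proj(n,X)-px(n,u,v) for n,u,v in kn]),[.55,.1,.13])
print("knob",k.x,k.fun.round(2),"chest",R.T@(k.x-t))
k2=least_squares(lambda X:np.concatenate([proj(n,np.r_[X,.133])-px(n,u,v) for n,u,v in kn]),[.55,.1])
print("knob z fixed",k2.x,k2.fun.round(2),"chest",R.T@(np.r_[k2.x,.133]-t))
print("bar",R@lid(.197,0)+t)
def plane(n,u,v,z): return least_squares(lambda X:proj(n,np.r_[X,z])-px(n,u,v),[.5,.1]).x
print("can",plane("top",95,105,.088),"box",plane("top",128,445,.023),"pot",plane("top",700,300,.062))
E
python3 fit.py
```

```text
chest [ 0.5884 -0.0748 -0.2514]
[[-0.7, 0.5], [0.1, -1.0], [-1.2, 0.6], [0.9, -0.3], [0.5, -1.4], [0.5, -0.4], [-1.4, -0.8], [-1.2, -0.5], [0.5, 1.1], [-1.4, 0.4], [1.0, 0.6], [1.6, 0.4], [-2.0, -0.7]]
knob [0.61674341 0.00841248 0.12890884] [-0.51 -0.09  0.32  0.44] chest [0.00673959 0.08767688 0.12890884]
knob z fixed [0.61507576 0.00964232] [-0.43 -0.76 -0.08  0.68] chest [0.00481847 0.08845328 0.133     ]
bar [ 0.61926282 -0.08275607  0.2822175 ]
can [0.66572478 0.14341196] box [0.44069017 0.12527993] pot [ 0.53185258 -0.26776282]
```

>>> {"name": "step_arm", "arguments": {
  "deltas": [
    [[1,1,-0.78,0,-0.162],[1,1,-0.78,0,-0.162],[1,1,-0.78,0,-0.162],[1,1,-0.78,0,-0.162],[1,1,-0.78,0,-0.162],[1,1,-0.78,0,-0.162],[1,1,-0.78,0,-0.162]]
  ]
}}

```text
t: 0.98
ee_pos: [0.3001, -0.2931, 0.3037]
orientation: [[0.25, 0.968, -0.0], [0.968, -0.25, 0.0], [0.0, -0.0, -1.0]]
contact_force: [-0.3, -0.4, 0.1]
width: 0.0856
gripper_force: 0.0
```

```bash
cat > go.py <<'E'
import sys
from station import ctrl
from h import *
P=[.5884,-.0748,-.2514]; R,t=ch(P)
def st():
    s=ctrl.read_state(); p=R.T@(s["ee_pos"]-t); o=R.T@s["orientation"]
    print("t %.2f chest-frame tcp"%s["t"],p.round(4),"w %.4f"%s["width"],"F(chest)",(R.T@s["contact_force"]).round(1),"gf %.1f"%s["gripper_force"])
    return s,o,p
def go(target):
    s,o,p=st(); d=o.T@(np.array(target)-p)/.2
    yw=np.degrees(np.arctan2(o[1,1],o[0,1])); yw=(yw+90)%180-90
    print("deltas",d.round(3),"turn",round(yw/360,4),"dist",np.linalg.norm(d)*.2, "o",o.round(2).tolist())
if __name__=="__main__": go([float(v) for v in sys.argv[1:4]])
E
python3 go.py -.09 .085 .3
```

```text
t 0.97 chest-frame tcp [-0.2249 -0.2832  0.3037] w 0.0856 F(chest) [-0.2 -0.4  0.1] gf 0.0
deltas [1.842 0.671 0.019] turn -0.0003 dist 0.39213455070494496 o [[0.0, 1.0, -0.0], [1.0, -0.0, 0.0], [0.0, -0.0, -1.0]]
```

>>> {"name": "step_arm", "arguments": {
  "deltas": [
    [[1,0.95,0.6,0,0],[1,0.95,0.6,0,0],[1,0.95,0.6,0,0],[1,0.95,0.6,0,0]]
  ]
}}

```text
t: 1.48
ee_pos: [0.4653, -0.1379, 0.3036]
orientation: [[0.252, 0.968, -0.0], [0.968, -0.252, 0.0], [0.0, -0.0, -1.0]]
contact_force: [0.1, -0.4, 0.3]
width: 0.085
gripper_force: 0.0
```

>>> {"name": "step_arm", "arguments": {
  "deltas": [
    [[1,0.9,0.05,0,0],[1,0.9,0.05,0,0],[1,0.9,0.05,0,0],[1,0.9,0.05,0.5,0],[1,0.9,0.05,0.5,0],[1,0.9,0.05,0.5,0],[1,0.9,0.05,0.5,0]]
  ]
}}

```text
t: 2.35
ee_pos: [0.5193, 0.0319, 0.2053]
orientation: [[0.252, 0.968, 0.001], [0.968, -0.252, 0.0], [0.001, 0.001, -1.0]]
contact_force: [0.1, 0.7, -0.1]
width: 0.0856
gripper_force: 0.0
```

Run:
```python
from go import *; import cv2
go([-.078,.085,.175])
a=ctrl.camera("scene")["color"];b=ctrl.camera("top")["color"]
a=cv2.resize(a[105:240,240,None] if 0 else a[105:255,220:400],None,fx=3.6,fy=3.6,interpolation=2)
cv2.imwrite("pics/c.png",a)
```

```text
t 2.35 chest-frame tcp [-0.0935  0.0861  0.2053] w 0.0856 F(chest) [-0.1  0.7 -0.1] gf 0.0
deltas [-0.006  0.077  0.151] turn -0.0005 dist 0.0340108562758034 o [[0.0, 1.0, 0.0], [1.0, -0.0, 0.0], [0.0, 0.0, -1.0]]
```

View pics/c.png

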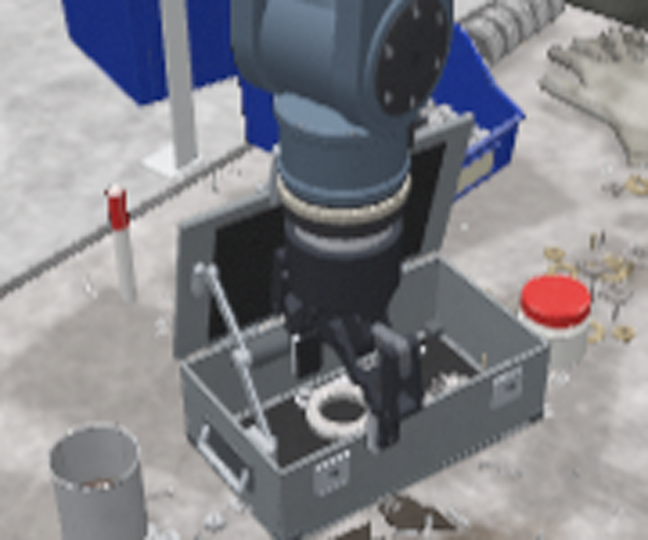

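>>> {"name": "step_arm", "arguments": {
  "deltas": [
    [[1,0,0,0.15,0],[1,0,0,0.15,0],[1,0,0.05,0.15,0],[1,0,0.09,0.15,0],[1,0,0.11,0.15,0],[1,0,0.12,0.15,0],[1,0,0.12,0.15,0]]
  ]
}}

```text
t: 3.32
ee_pos: [0.5418, 0.0262, 0.1739]
orientation: [[0.251, 0.968, -0.0], [0.968, -0.251, 0.0], [0.0, -0.0, -1.0]]
contact_force: [-0.2, -0.0, 0.4]
width: 0.0858
gripper_force: 0.0
```

```bash
python3 go.py -.05 .085 .17
```

```text
t 3.33 chest-frame tcp [-0.0702  0.0862  0.1739] w 0.0858 F(chest) [-0.2 -0.1  0.4] gf 0.0
deltas [-0.006  0.101  0.02 ] turn -0.0003 dist 0.020643926316220904 o [[0.0, 1.0, -0.0], [1.0, -0.0, 0.0], [0.0, -0.0, -1.0]]
```

No contact yet; creep forward.

>>> {"name": "step_arm", "arguments": {
  "deltas": [
    [[1,0,0.02,0,0],[1,0,0.03,0,0],[1,0,0.04,0,0],[1,0,0.05,0,0],[1,0,0.06,0,0],[1,0,0.06,0,0]]
  ]
}}

```text
t: 4.08
ee_pos: [0.5527, 0.0233, 0.1736]
orientation: [[0.25, 0.968, -0.002], [0.968, -0.25, 0.0], [-0.0, -0.002, -1.0]]
contact_force: [-4.7, 1.8, 1.0]
width: 0.085
gripper_force: 2.3
```

```bash
python3 go.py -.05 .085 .17
```

```text
t 4.08 chest-frame tcp [-0.059   0.0862  0.1736] w 0.0850 F(chest) [-5.   0.6  1. ] gf 2.3
deltas [-0.006  0.045  0.018] turn -0.0003 dist 0.009749162709463535 o [[0.0, 1.0, -0.0], [1.0, -0.0, -0.0], [-0.0, -0.0, -1.0]]
```

>>> {"name": "step_arm", "arguments": {
  "deltas": [
    [[1,0,0.015,0.01,0],[1,0,0.03,0.02,0],[1,0,0.045,0.03,0],[1,0,0.06,0.04,0],[1,0,0.06,0.04,0]]
  ]
}}

```text
t: 4.7
ee_pos: [0.5624, 0.0207, 0.1642]
orientation: [[0.25, 0.968, -0.007], [0.968, -0.25, 0.001], [-0.001, -0.007, -1.0]]
contact_force: [-7.2, 4.1, -4.9]
width: 0.0852
gripper_force: 4.4
```

```bash
python3 go.py -.05 .085 .17
```

```text
t 4.70 chest-frame tcp [-0.049   0.086   0.1642] w 0.0852 F(chest) [-8.   2.2 -4.9] gf 4.4
deltas [-0.005 -0.005 -0.029] turn -0.0002 dist 0.005982212188012762 o [[0.0, 1.0, -0.01], [1.0, -0.0, -0.0], [-0.0, -0.01, -1.0]]
```

>>> {"name": "step_arm", "arguments": {
  "deltas": [
    [[1,0,0.015,0.005,0],[1,0,0.03,0.01,0],[1,0,0.045,0.015,0],[1,0,0.06,0.02,0],[1,0,0.06,0.02,0]]
  ]
}}

```text
t: 5.32
ee_pos: [0.5686, 0.0188, 0.1573]
orientation: [[0.249, 0.968, -0.019], [0.969, -0.249, 0.004], [-0.001, -0.02, -1.0]]
contact_force: [-22.4, 10.4, -11.7]
width: 0.085
gripper_force: 12.4
```

Run:
```python
from go import *; import cv2
st()
a=ctrl.camera("scene")["color"]
cv2.imwrite("pics/d.png",cv2.resize(a[105:255,220:400],None,fx=3.6,fy=3.6,interpolation=2))
```

```text
t 5.33 chest-frame tcp [-0.0425  0.0858  0.1573] w 0.0850 F(chest) [-24.3   4.5 -11.7] gf 12.4
```

View pics/d.png

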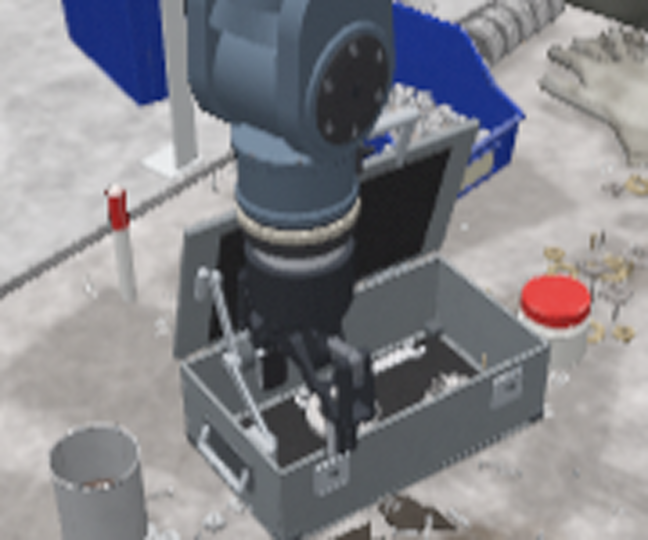

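>>> {"name": "step_arm", "arguments": {
  "deltas": [
    [[1,0,-0.05,0,0],[1,0,-0.15,0,0],[1,0,-0.3,-0.1,0],[1,0,-0.4,-0.4,0],[1,0,-0.4,-0.7,0],[1,0,-0.4,-0.9,0],[1,-0.5,-0.4,-0.9,0],[1,-0.5,-0.4,-0.9,0]]
  ]
}}

```text
t: 6.38
ee_pos: [0.4743, -0.0611, 0.3432]
orientation: [[0.25, 0.968, 0.004], [0.968, -0.25, -0.001], [-0.0, 0.004, -1.0]]
contact_force: [1.1, 0.0, 0.1]
width: 0.0851
gripper_force: 0.0
```

Run:
```python
from go import *; import cv2
go([.031,0,.42])
a=ctrl.camera("scene")["color"];b=ctrl.camera("top")["color"]
a=cv2.resize(a[145:245,260:340],None,fx=4.4,fy=4.4,interpolation=2)
b=cv2.resize(b[135:235,290:370],None,fx=4.4,fy=4.4,interpolation=2)
cv2.imwrite("pics/e.png",np.hstack([a,b]))
```

```text
t 6.38 chest-frame tcp [-0.1139 -0.0151  0.3432] w 0.0851 F(chest) [1.  0.3 0.1] gf 0.0
deltas [ 0.076  0.726 -0.381] turn -0.0002 dist 0.16469480130369868 o [[0.0, 1.0, 0.0], [1.0, -0.0, -0.0], [-0.0, 0.0, -1.0]]
```

View pics/e.png

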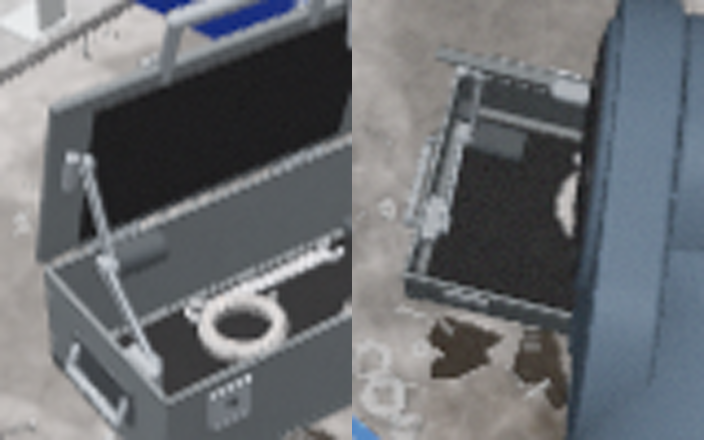

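Run:
```python
from go import *
q=[("scene",292.3,202.5),("top",323.6,167.3)]
k=least_squares(lambda X:np.concatenate([proj(n,X)-[u,v] for n,u,v in q]),[.55,.1,.13]); print(R.T@(k.x-t),k.fun)
# lid angle from left corner / scene, post-top left bar end / top
def L(r,y,a): return R@np.array([.075-r*np.cos(a),y,.09+r*np.sin(a)])+t
for a in (1.35,1.3,1.25,1.2,1.15,1.1): print(a,proj("scene",L(.157,.133,a)),proj("top",L(.157,.133,a)),proj("scene",L(.197,.055,a)),proj("top",L(.197,.055,a)))
```

```text
[0.0205552  0.08518928 0.11656663] [-0.39688765 -0.07365342  0.25031749  0.33956591]
1.35 [269.79800141 167.46214294] [308.93010703 144.53111483] [296.91936876 146.46081488] [338.06433332 150.47367746]
1.3 [271.34485453 169.50259578] [308.23617035 147.4723413 ] [298.97950422 148.91742616] [337.13892833 154.30813959]
1.25 [272.89303665 171.65923401] [307.55513769 150.41329885] [301.03498354 151.53130214] [336.21704021 158.13736478]
1.2 [274.43719217 173.9257561 ] [306.88941567 153.34344803] [303.07811497 154.29473454] [335.30226494 161.94638417]
1.15 [275.97188935 176.29525383] [306.24132581 156.25236005] [305.10110198 157.19909505] [334.39813445 165.72044549]
1.1 [277.49165362 178.76024105] [305.61309009 159.12978435] [307.09609836 160.23487078] [333.50808997 169.44512505]
```

>>> {"name": "step_arm", "arguments": {
  "deltas": [
    [[1,0.07,0,-0.39,0],[1,0.07,0,-0.39,0],[1,0.07,0.3,-0.39,0],[1,0.07,0.68,-0.39,0],[1,0.07,0.68,-0.39,0],[1,0.07,0.68,-0.39,0],[1,0.07,0.68,-0.39,0]]
  ]
}}

```text
t: 7.35
ee_pos: [0.6089, -0.0797, 0.4204]
orientation: [[0.25, 0.968, 0.001], [0.968, -0.25, -0.0], [0.0, 0.001, -1.0]]
contact_force: [-0.1, -0.4, -0.1]
width: 0.0855
gripper_force: 0.0
```

```bash
python3 go.py .0225 0 .332
```

```text
t 7.35 chest-frame tcp [2.100e-02 4.000e-04 4.204e-01] w 0.0855 F(chest) [ 0.  -0.4 -0.1] gf 0.0
deltas [-0.002  0.007  0.442] turn -0.0002 dist 0.0883955709437589 o [[0.0, 1.0, 0.0], [1.0, -0.0, 0.0], [0.0, 0.0, -1.0]]
```

>>> {"name": "step_arm", "arguments": {
  "deltas": [
    [[1,0,0.005,0.2,0],[1,0,0.005,0.35,0],[1,0,0.005,0.44,0],[1,0,0.005,0.44,0]]
  ]
}}

```text
t: 7.85
ee_pos: [0.609, -0.0799, 0.3319]
orientation: [[0.25, 0.968, -0.001], [0.968, -0.25, 0.0], [-0.0, -0.001, -1.0]]
contact_force: [-0.5, -0.2, 0.0]
width: 0.0851
gripper_force: 0.0
```

>>> {"name": "step_arm", "arguments": {
  "deltas": [
    [[0,0,0,0,0],[-0.4,0,0,0,0],[-0.6,0,0,0,0],[-0.7,0,0,0,0],[-0.8,0,0,0,0],[-0.8,0,0,0,0]]
  ],
  "grip_force": 20
}}

```text
t: 8.6
ee_pos: [0.6099, -0.0803, 0.3321]
orientation: [[0.25, 0.968, -0.001], [0.968, -0.25, 0.0], [0.0, -0.001, -1.0]]
contact_force: [-4.2, 1.3, 4.3]
width: 0.0114
gripper_force: 19.8
```

```bash
python3 go.py .0225 0 .334
```

```text
t 8.60 chest-frame tcp [2.210e-02 1.000e-04 3.321e-01] w 0.0114 F(chest) [-4.3  0.2  4.3] gf 19.8
deltas [-0.     0.002 -0.009] turn -0.0003 dist 0.0019180243060782126 o [[0.0, 1.0, -0.0], [1.0, -0.0, 0.0], [0.0, -0.0, -1.0]]
```

```bash
cat > arc.py <<'E'
import numpy as np
def p(a): return np.array([.075-.197*np.cos(a), .09+.197*np.sin(a)])
def rows(a0,a1,n):
    for a in np.linspace(a0,a1,n+1)[1:]:
        d=(p(a)-p(a0))/.2; print("%.3f [%.3f, %.3f]"%(a,d[0],-d[1]))
    print()
if __name__=="__main__":
    for a0,a1 in ((1.3,1.1),(1.1,.85),(.85,.6),(.6,.35),(.35,.1),(.1,0)): rows(a0,a1,8)
E
python3 arc.py
```

```text
1.275 [-0.024, 0.007]
1.250 [-0.047, 0.014]
1.225 [-0.070, 0.022]
1.200 [-0.093, 0.031]
1.175 [-0.116, 0.040]
1.150 [-0.139, 0.050]
1.125 [-0.161, 0.060]
1.100 [-0.183, 0.071]

1.069 [-0.027, 0.014]
1.038 [-0.054, 0.030]
1.006 [-0.080, 0.046]
0.975 [-0.106, 0.063]
0.944 [-0.131, 0.080]
0.912 [-0.156, 0.099]
0.881 [-0.180, 0.118]
0.850 [-0.203, 0.138]

0.819 [-0.023, 0.021]
0.787 [-0.045, 0.042]
0.756 [-0.066, 0.064]
0.725 [-0.087, 0.087]
0.694 [-0.107, 0.110]
0.662 [-0.127, 0.134]
0.631 [-0.145, 0.159]
0.600 [-0.163, 0.184]

0.569 [-0.017, 0.026]
0.537 [-0.033, 0.052]
0.506 [-0.048, 0.079]
0.475 [-0.063, 0.106]
0.444 [-0.077, 0.133]
0.412 [-0.089, 0.161]
0.381 [-0.101, 0.190]
0.350 [-0.112, 0.218]

0.319 [-0.010, 0.029]
0.287 [-0.019, 0.058]
0.256 [-0.028, 0.088]
0.225 [-0.035, 0.118]
0.194 [-0.041, 0.148]
0.163 [-0.047, 0.178]
0.131 [-0.051, 0.209]
0.100 [-0.055, 0.239]

0.088 [-0.001, 0.012]
0.075 [-0.002, 0.025]
0.062 [-0.003, 0.037]
0.050 [-0.004, 0.049]
0.038 [-0.004, 0.061]
0.025 [-0.005, 0.074]
0.012 [-0.005, 0.086]
0.000 [-0.005, 0.098]
```

>>> {"name": "step_arm", "arguments": {
  "deltas": [
    [[-1,0,0,0,0],[-1,0,0,0,0]]
  ],
  "grip_force": 60
}}

```text
t: 8.85
ee_pos: [0.6099, -0.0802, 0.3322]
orientation: [[0.25, 0.968, -0.0], [0.968, -0.25, 0.0], [0.0, -0.001, -1.0]]
contact_force: [-4.6, 1.8, 5.0]
width: 0.0101
gripper_force: 58.4
```

>>> {"name": "step_arm", "arguments": {
  "deltas": [
    [[-1,0,-0.024,0.007,0],[-1,0,-0.047,0.014,0],[-1,0,-0.07,0.022,0],[-1,0,-0.093,0.031,0],[-1,0,-0.116,0.04,0],[-1,0,-0.139,0.05,0],[-1,0,-0.161,0.06,0],[-1,0,-0.183,0.071,0]]
  ]
}}

```text
t: 9.85
ee_pos: [0.5749, -0.0711, 0.3175]
orientation: [[0.25, 0.968, 0.0], [0.968, -0.25, 0.0], [0.0, 0.0, -1.0]]
contact_force: [1.7, 0.5, 2.5]
width: 0.0104
gripper_force: 61.5
```

```bash
python3 go.py -.014 0 .318
```

```text
t 9.85 chest-frame tcp [-1.400e-02  3.000e-04  3.175e-01] w 0.0104 F(chest) [1.5 0.9 2.5] gf 61.5
deltas [-0.001  0.    -0.003] turn -0.0003 dist 0.0005947926028475657 o [[0.0, 1.0, 0.0], [1.0, -0.0, 0.0], [0.0, 0.0, -1.0]]
```

>>> {"name": "step_arm", "arguments": {
  "deltas": [
    [[-1,0,-0.027,0.014,0],[-1,0,-0.054,0.03,0],[-1,0,-0.08,0.046,0],[-1,0,-0.106,0.063,0],[-1,0,-0.131,0.08,0],[-1,0,-0.156,0.099,0],[-1,0,-0.18,0.118,0],[-1,0,-0.203,0.138,0]]
  ]
}}

```text
t: 10.85
ee_pos: [0.5354, -0.0608, 0.2899]
orientation: [[0.25, 0.968, 0.0], [0.968, -0.25, 0.001], [0.001, 0.0, -1.0]]
contact_force: [2.4, 4.7, -0.5]
width: 0.0102
gripper_force: 61.2
```

Run:
```python
from go import *; import cv2
st()
a=ctrl.camera("scene")["color"]
cv2.imwrite("pics/f.png",cv2.resize(a[125:245,240:400],None,fx=4,fy=4,interpolation=2))
```

```text
t 10.85 chest-frame tcp [-0.0548  0.0004  0.2899] w 0.0102 F(chest) [ 1.1  5.1 -0.5] gf 61.2
```

View pics/f.png

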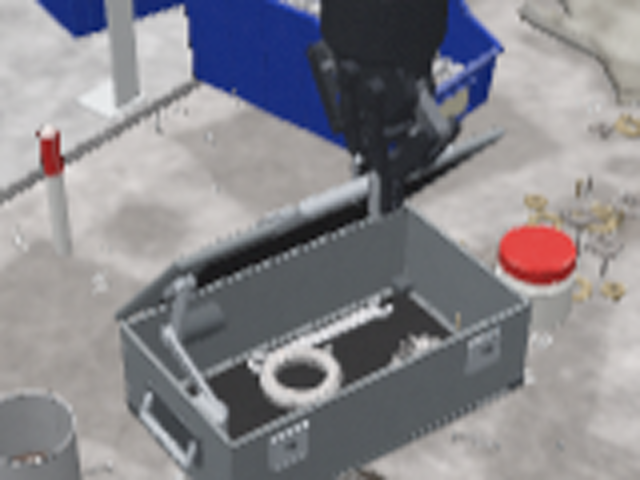

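The lid follows: the fingers at about (375,195) hold the bar, and the stay is folding at (185,315). I'll go on along the arc.

>>> {"name": "step_arm", "arguments": {
  "deltas": [
    [[-1,0,-0.023,0.021,0],[-1,0,-0.045,0.042,0],[-1,0,-0.066,0.064,0],[-1,0,-0.087,0.087,0],[-1,0,-0.107,0.11,0],[-1,0,-0.127,0.134,0],[-1,0,-0.145,0.159,0],[-1,0,-0.163,0.184,0]]
  ]
}}

```text
t: 11.9
ee_pos: [0.5037, -0.0526, 0.2529]
orientation: [[0.25, 0.968, -0.0], [0.968, -0.25, 0.001], [0.001, -0.0, -1.0]]
contact_force: [3.1, 5.4, 1.2]
width: 0.0096
gripper_force: 62.3
```

>>> {"name": "step_arm", "arguments": {
  "deltas": [
    [[-1,0,-0.017,0.026,0],[-1,0,-0.033,0.052,0],[-1,0,-0.048,0.079,0],[-1,0,-0.063,0.106,0],[-1,0,-0.077,0.133,0],[-1,0,-0.089,0.161,0],[-1,0,-0.101,0.19,0],[-1,0,-0.112,0.218,0]]
  ]
}}

```text
t: 12.9
ee_pos: [0.4819, -0.0471, 0.2092]
orientation: [[0.25, 0.968, -0.001], [0.968, -0.25, 0.0], [0.0, -0.001, -1.0]]
contact_force: [-1.2, 4.8, 1.5]
width: 0.0101
gripper_force: 63.0
```

```bash
python3 go.py -.1101 0 .2097
```

```text
t 12.90 chest-frame tcp [-0.1101  0.0004  0.2092] w 0.0101 F(chest) [-2.3  4.3  1.5] gf 63.0
deltas [-0.002  0.    -0.003] turn -0.0002 dist 0.0006224743143153806 o [[0.0, 1.0, -0.0], [1.0, -0.0, 0.0], [0.0, -0.0, -1.0]]
```

>>> {"name": "step_arm", "arguments": {
  "deltas": [
    [[-1,0,-0.01,0.029,0],[-1,0,-0.019,0.058,0],[-1,0,-0.028,0.088,0],[-1,0,-0.035,0.118,0],[-1,0,-0.041,0.148,0],[-1,0,-0.047,0.178,0],[-1,0,-0.051,0.209,0],[-1,0,-0.055,0.239,0]]
  ]
}}

```text
t: 13.9
ee_pos: [0.471, -0.0443, 0.1612]
orientation: [[0.25, 0.968, -0.001], [0.968, -0.25, 0.001], [0.0, -0.001, -1.0]]
contact_force: [0.2, 5.1, -0.7]
width: 0.0098
gripper_force: 65.2
```

>>> {"name": "step_arm", "arguments": {
  "deltas": [
    [[-1,0,-0.001,0.012,0],[-1,0,-0.002,0.025,0],[-1,0,-0.003,0.037,0],[-1,0,-0.004,0.049,0],[-1,0,-0.004,0.061,0],[-1,0,-0.005,0.074,0],[-1,0,-0.005,0.08,0],[-1,0,-0.005,0.08,0]]
  ]
}}

```text
t: 14.9
ee_pos: [0.4699, -0.0439, 0.1451]
orientation: [[0.25, 0.968, -0.002], [0.968, -0.25, 0.001], [0.0, -0.002, -1.0]]
contact_force: [0.2, 6.1, -3.7]
width: 0.0101
gripper_force: 65.8
```

```bash
python3 go.py -.122 0 .1425
```

```text
t 14.90 chest-frame tcp [-0.1224  0.0004  0.1451] w 0.0101 F(chest) [-1.3  6.  -3.7] gf 65.8
deltas [-0.002  0.002  0.013] turn -0.0002 dist 0.0026950374575306696 o [[0.0, 1.0, -0.0], [1.0, -0.0, 0.0], [0.0, -0.0, -1.0]]
```

>>> {"name": "step_arm", "arguments": {
  "deltas": [
    [[-1,0,0,0.005,0],[-1,0,0,0.01,0],[-1,0,0,0.015,0],[-1,0,0,0.015,0]]
  ]
}}

```text
t: 15.4
ee_pos: [0.4699, -0.0439, 0.1421]
orientation: [[0.25, 0.968, -0.002], [0.968, -0.25, 0.001], [0.0, -0.002, -1.0]]
contact_force: [-0.3, 6.6, -3.5]
width: 0.01
gripper_force: 65.8
```

>>> {"name": "step_arm", "arguments": {
  "deltas": [
    [[-1,0,0,0.005,0],[-1,0,0,0.01,0],[-1,0,0,0.01,0]]
  ]
}}

```text
t: 15.78
ee_pos: [0.4698, -0.0439, 0.1401]
orientation: [[0.25, 0.968, -0.002], [0.968, -0.25, 0.001], [0.0, -0.002, -1.0]]
contact_force: [0.2, 5.6, -2.3]
width: 0.0103
gripper_force: 65.8
```

>>> {"name": "step_arm", "arguments": {
  "deltas": [
    [[-1,0,0,0.005,0],[-1,0,0,0.01,0],[-1,0,0,0.015,0],[-1,0,0,0.015,0]]
  ]
}}

```text
t: 16.27
ee_pos: [0.4698, -0.0439, 0.138]
orientation: [[0.25, 0.968, -0.001], [0.968, -0.25, 0.001], [0.0, -0.001, -1.0]]
contact_force: [-4.7, 6.3, 10.1]
width: 0.0101
gripper_force: 67.0
```

>>> {"name": "step_arm", "arguments": {
  "deltas": [
    [[-1,0,0,0.005,0],[-1,0,0,0.01,0],[-1,0,0,0.01,0]]
  ]
}}

```text
t: 16.65
ee_pos: [0.4699, -0.0439, 0.1378]
orientation: [[0.25, 0.968, 0.0], [0.968, -0.25, 0.001], [0.001, 0.0, -1.0]]
contact_force: [-12.6, 7.0, 34.1]
width: 0.0102
gripper_force: 69.5
```

>>> {"name": "step_arm", "arguments": {
  "deltas": [
    [[-1,0,0,-0.012,0],[-1,0,0,-0.012,0],[-0.3,0,0,-0.012,0],[-0.3,0,0,-0.012,0],[-0.3,0,0,-0.012,0],[-0.3,0,0,-0.012,0]]
  ],
  "grip_force": 20
}}

```text
t: 17.4
ee_pos: [0.4707, -0.0444, 0.1383]
orientation: [[0.251, 0.968, -0.0], [0.968, -0.251, -0.0], [-0.0, -0.0, -1.0]]
contact_force: [0.4, 0.8, 0.1]
width: 0.0297
gripper_force: 0.0
```

```bash
python3 go.py -.122 0 .1425
```

```text
t 17.40 chest-frame tcp [-0.1216  0.0002  0.1383] w 0.0297 F(chest) [0.2 0.8 0.1] gf 0.0
deltas [-0.001 -0.002 -0.021] turn -0.0003 dist 0.004269339123021231 o [[0.0, 1.0, -0.0], [1.0, -0.0, -0.0], [-0.0, -0.0, -1.0]]
```

Free of the bar; rise straight up, then move back.

>>> {"name": "step_arm", "arguments": {
  "deltas": [
    [[-0.3,0,0,-0.1,0],[-0.3,0,0,-0.25,0],[-0.3,0,0,-0.5,0],[-0.3,0,0,-0.8,0],[-0.3,-0.8,0,-0.9,0],[-0.3,-0.9,0,-0.9,0],[-0.3,-0.9,0,-0.9,0],[-0.3,-0.9,0,-0.9,0]]
  ]
}}

```text
t: 18.4
ee_pos: [0.4247, -0.2217, 0.3186]
orientation: [[0.255, 0.967, 0.0], [0.967, -0.255, -0.001], [-0.001, 0.001, -1.0]]
contact_force: [0.0, 1.2, 0.4]
width: 0.03
gripper_force: 0.0
```

Run:
```python
from go import *; import cv2
st()
a=ctrl.camera("scene")["color"];b=ctrl.camera("top")["color"]
a=cv2.resize(a[145:305,220:400],None,fx=2.2,fy=3,interpolation=2) if 0 else cv2.resize(a[150:310,220:400],None,fx=2.2,fy=2.2,interpolation=2)
b=cv2.resize(b[120:280,255:435],None,fx=2.2,fy=2.2,interpolation=2)
cv2.imwrite("pics/g.png",np.hstack([a,b]))
```

```text
t 18.40 chest-frame tcp [-0.122  -0.183   0.3186] w 0.0300 F(chest) [-0.3  1.2  0.4] gf 0.0
```

View pics/g.png

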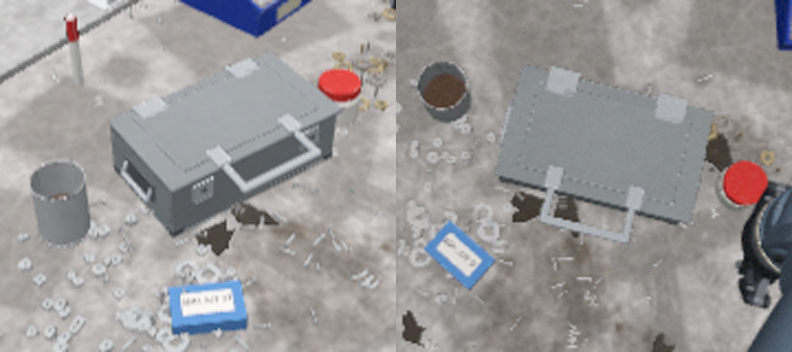

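The lid is flat shut, with the bar at about (585,235) in front. The can, pot and box have not moved, and the gripper is clear.

```bash
python3 -c "
from station import ctrl
print(ctrl.close_job())"
```

```text
the job is handed in; nothing more can be done
None
```

The stay was broken with the lid still up, then the lid was lowered by its bar until fully shut and let go; the can, pot and box look undisturbed in the final picture, and the job was handed in at about 18.5 s.

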